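# Close the button-cell tin with its push-and-turn safety cap

## Robot

A 7-joint arm with a two-finger parallel gripper is mounted at the origin on the work surface. World frame = base frame: x ahead of the robot, y to its left, z up, the work surface at z = 0. Lengths are in m, angles in rad, forces in N, time in s.
With the tool pointing down it reaches from about 0.425 to 0.875 m from the base axis. Payload 8.4 kg.
Tool frame: the origin (TCP) lies at the very end of the fingers, on their centre line; the grasp point (between the pads) lies bot.tcp_to_grasp behind it (bot.tcp_to_grasp is the distance from the TCP to the grasp point, in m); y points along the fingers, x is the direction in which the jaws open and shut, and the axes are right-handed (so a half turn about y gives the same grasp; the last joint's range is limited). The gripper opens to 87 mm and grips with 3 to 60 N. Pads are 19 mm wide; open, the fingers measure 117 mm over their backs; the gripper's body (75 mm by 190 mm) begins 51 mm behind the grasp point.
Start: joints at [1.087, 0.333, 0.04, 1.465, -0.013, 1.343, -0.059], TCP at [0.244, -0.602, 0.223] pointing down, gripper open.
Joint ranges: [-2.58, 2.58], [-0.38, 2.09], [-1.3, 1.39], [0.25, 2.4], [-1.5, 4.64], [0.08, 2.09], [-2.65, 2.65]. Speed limits (rad/s): [2.22, 2.22, 2.79, 2.79, 3.14, 3.14, 3.14].

## Interface

Orientations are given as a unit quaternion [x, y, z, w].
In Python, from rig import bot gives the robot as it stands. The module is installed in compiled form; this text tells all that it offers.
- The arm moves only by the tool move_arm, never from a script. Its argument "motion" is a list of rows, each a list of 7 numbers: the shift along the tool's x, y, z in m, then the turn, a rotation vector about the tool's x, y, z in rad, then the finger opening in m, from 0 to 0.087. A call has 1 to 5 rows; each row shifts and turns the pose as measured when the row begins, along the tool's axes as they then stand; what a row does not reach is not made up. A row lasts 1/12 s, in which the tool goes at most 41.7 mm and 7.16 degrees, less where a joint would pass 70% of its speed; a pose out of reach is approached as far as the arm can. A call with a gripper value outside its range is refused whole. The fingers move at their own pace and stop on an object; "grip_force" is the grip in N (left out, the last holds). Time passes only in rows, so rows that do not move let the fingers close. It gives the time, the measured TCP pose, the force and the opening at its end, in the units of the state.
- bot.state(): the state, without advancing time (a new reading comes with each control period).
- bot.snapshot(name): name is "side" or "top" or "wrist"; returns the picture (384x512x3 uint8, red, green, blue); there is no depth.
- bot.calibration(name): a dict with "fx", "fy", "cx", "cy" (pixels), "R" (3x3) and "t" (3): a world point X has camera coordinates R X + t. Camera axes: x right, y down, z forward; pixel columns grow to the right and rows downward; lengths in m; the calibration is good to about 2 mm. A picture is of the moment at which its call begins: read the wrist's pose just before it. calibration takes no time and is no camera call; for the wrist camera it gives the pose at the moment of the call.
- bot.job_done(): hands the job in, once; it reports no verdict.
The state is a dict: "time": time; "joint_positions": joint angles; "joint_vel": joint speeds; "joint_torque": joint torques, N m; "eef_pos": TCP position; "ee_rot": TCP orientation; "contact_force": force on the tool from outside, world axes, zero at the start; "moment": the same for the moment, N m; "grip_width": finger opening in m.
Only numpy, scipy, OpenCV 4.12 (cv2) and the standard library are available. Lean on these libraries where they do the work, as an engineer would, in place of code of your own. Each camera call takes 0.05 s, during which the arm holds its last target.

## Task

Put the child-proof cap back on the button-cell tin that is held in the bench clamp, and lock it: set it on the neck, find the slots, then press it down gently against the sprung seal and turn it clockwise (seen from above) until its lugs catch, so that the cap stays locked on by itself when you let go. Do not force it, and leave the other things on the bench where they are.

Things in the scene. Friction and masses are not known exactly. Their poses are not given: they have to be found in the camera images.
- canister: Button-cell tin in a bench clamp, fixed: wooden base 130 x 130 x 12 mm, two wooden jaws (top at 48 mm), steel tin of 76 mm diameter with flat shoulder 76 mm above the bench, then a 41 mm neck with a slotted aluminium neck ring. Origin on the bench under the tin's axis, z up. It is damaged if the cap bears on it (press plus the lugs' push at the stop) with over 40 N in all.
- mouth (a point): Centre of the top of the neck ring, on the tin's axis, 90 mm above the bench. Ring: 58 mm diameter, with two open slots, opposite each other and 17 mm wide, for the cap's lugs. Seen from above, they lie anticlockwise of the clamp's +x and -x axis by an unreported angle between 0.2 and 1.6 rad (the ring stays put in use); they are visible from above and can be felt.
- shoulder (a point): Tin's axis at shoulder height, 76 mm above the bench (the pressed cap's rim stops here). Clockwise of each slot, seen from above, the ring has a channel below it: first an edge underside 84 mm above the bench, then a catch pocket with its roof at 87 mm, centred 0.79 rad clockwise of the slot's centre, with a stop 0.08 rad further. Elsewhere, and anticlockwise of the slots, it is solid down.
- seal (a joint): Sprung rubber disc (34 mm) in the mouth: pressed down, m, 0 = free (top 15 mm above the ring) to 0.016. Pushes back with 3.2 N plus 0.8 N per mm. The cap's ceiling meets it with the lugs 2 mm into the slots (it rests so if let go); at 8 mm (9.6 N) the lugs pass under the edge, at 12 mm (12.8 N) the cap's rim meets the shoulder; locked, it stays about 5 mm pressed; unlocked, it lifts the cap.
- cap_mid (a point): Push-and-turn cap: white plastic, round, 74 mm diameter, flat top 21 mm above its rim, with a grip rib across the top, 52 mm long, 12 mm wide, to 43 mm above the rim. Point on its axis, 21.5 mm above the rim; x along the rib, z up. Same after a half turn. About 70 g. Starts rim down, upright, on the green mat (3 mm thick). Pinch the rib across its width with the fingertips on the flat top.
- cap_rim (a point): Centre of the cap's open underside, at rim level; axes as cap_mid. Skirt 65 mm inside diameter, ceiling 17 mm above the rim. Two inner lugs, 12 mm wide, 4 mm high, level with the rim, reach in to 24 mm from the axis; they lie under the two ends of the rib (+x and -x). To lock: lugs through the slots, press till they clear the edge, turn clockwise to the stop, let them spring up into the pockets.
- plain_lid: Bystander, leave alone: plain round white screw lid without a rib, 68 mm diameter, 16 mm high, on the mat; origin under its centre.
- tyre: Bystander, leave alone: model-car wheel lying flat, 64 mm diameter, 26 mm high; origin under its centre.
- screwdriver: Bystander, leave alone: screwdriver 160 mm long lying on the mat.
- paint_pot: Bystander, leave alone: small paint pot, 36 mm diameter, 45 mm high; origin under its centre.
- glue: Bystander, leave alone: small bottle, 36 mm diameter, 85 mm high; origin under its centre.
- pliers: Bystander, leave alone: pliers 150 mm long lying flat, 12 mm high.
Mind the look-alikes: they are no part of the job. Of the things shaped like the part that bears cap_mid, the white one is meant. What is shaped like the canister but orange is not meant.

How it is judged:
By the outcome, as a careful person would: the job done as asked, in the order asked, and still so for the second after the job is handed in, with the robot touching nothing.
It also fails if it takes over 72 s, if anything falls off the work surface, if the arm or the gripper's body presses on something with over 40 N, if the wrist force passes 120 N, or if a joint passes its speed limit or range.

## Working session

There is one attempt and no reset: what is moved stays moved. The work goes in short steps, Python scripts to look and compute and a tool call to move; the robot and the scene stay as the last step left them, time stands still between calls to the robot, and variables do not carry over. Pictures are saved under pics/ and viewed, and the job is handed in when it is done.

Besides the shell and the picture viewer there is one more tool, called after "Request:" by a JSON object that holds its "op" and its "data". move_arm: Moves the arm, as the interface text tells. Its arguments: {"type":"object","properties":{"motion":{"type":"array","items":{"type":"array","items":{"type":"number"}}},"grip_force":{"type":"number"}},"required":["motion"]}

```bash
mkdir -p pics
python3 - <<'E'
from rig import bot
import cv2,numpy as np
s=bot.state();print(s);print(bot.tcp_to_grasp)
for n in["top","side","wrist"]:
    im=bot.snapshot(n);cv2.imwrite(f"pics/{n}0.png",cv2.cvtColor(im,cv2.COLOR_RGB2BGR))
    c=bot.calibration(n);print(n,c)
E
```

```text
{'time': 0.0, 'joint_positions': array([ 1.08680412,  0.33393769,  0.03988728,  1.46628846, -0.01342167,
        1.34333858, -0.05853636]), 'joint_vel': array([-0.00119131,  0.00041742, -0.00035974,  0.00127261, -0.00013756,
        0.00087183,  0.0011501 ]), 'joint_torque': array([-1.12786706e-04, -6.56360221e+01,  1.33555960e+00, -4.03797233e+01,
       -5.96691691e-02,  4.48397489e-02,  1.33944818e-04]), 'eef_pos': array([ 0.24377325, -0.60202354,  0.22163376]), 'ee_rot': array([-0.5860585 ,  0.39570854, -0.39467063,  0.58667306]), 'contact_force': array([ 0.19932831, -0.13019975,  0.16006637]), 'moment': array([-0.01195137, -0.01406794,  0.01041956]), 'grip_width': 0.0867833719240879}
0.0187
top {'fx': 424.36393196473455, 'fy': 424.36393196473455, 'cx': 257.3268611390599, 'cy': 192.21641414994255, 'R': array([[ 0.00678906, -0.99991346,  0.01126862],
       [-0.98715403, -0.00850044, -0.1595452 ],
       [ 0.15962718, -0.01004071, -0.98712631]]), 't': array([-0.07167723,  0.56336902,  1.09849004])}
side {'fx': 451.7715906682725, 'fy': 451.7715906682725, 'cx': 252.7048294182102, 'cy': 188.84699822235046, 'R': array([[-0.84808429, -0.5295341 ,  0.01861922],
       [-0.40160132,  0.61947449, -0.67451296],
       [ 0.34564348, -0.57952135, -0.73802818]]), 't': array([0.44893178, 0.29786212, 0.89265274])}
wrist {'fx': 307.6963595020067, 'fy': 307.6963595020067, 'cx': 257.46536572529635, 'cy': 195.24490582217555, 'R': array([[ 3.75395596e-01, -9.26864610e-01, -3.75825251e-04],
       [-8.88814635e-01, -3.60099652e-01,  2.83437445e-01],
       [-2.62843472e-01, -1.06067130e-01, -9.58990653e-01]]), 't': array([-0.64991056, -0.0341199 ,  0.39066358])}
```

View pics/top0.png

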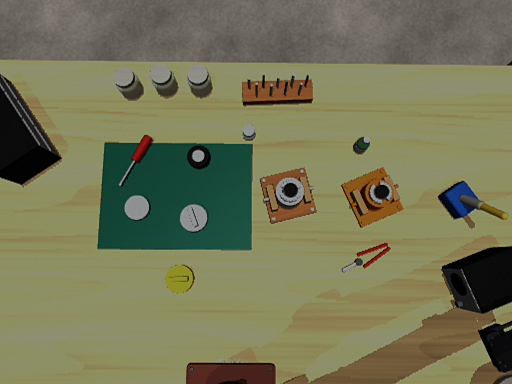

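View pics/side0.png

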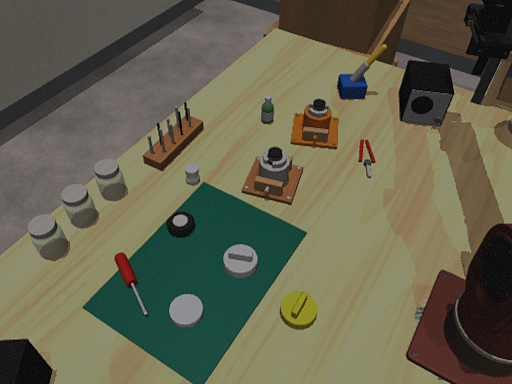

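View pics/wrist0.png

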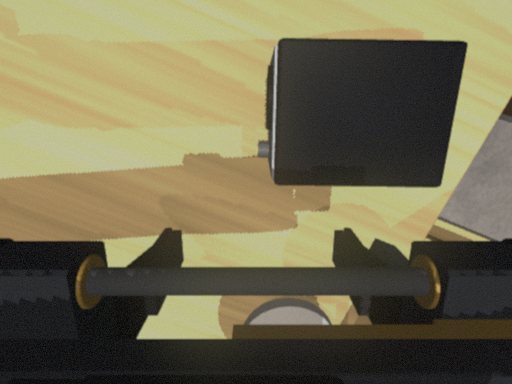

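Seen in the top view, these could be taken for the cap: the white ribbed one (193,218), the yellow ribbed one (180,278, wrong colour) and the plain white lid (136,208, no rib). For the tin there is a steel one (290,193) and an orange one (379,193, not meant). I choose the white ribbed cap and the steel tin, and check both in close crops.

Run:
```python
import cv2,numpy as np
im=cv2.imread("pics/top0.png")
a=cv2.resize(im[193:243,168:218],(400,400),interpolation=cv2.INTER_CUBIC)
b=cv2.resize(im[160:230,255:325],(400,400),interpolation=cv2.INTER_CUBIC)
cv2.imwrite("pics/crop0.png",np.hstack([a,b]))
```

```text
(no output)
```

View pics/crop0.png

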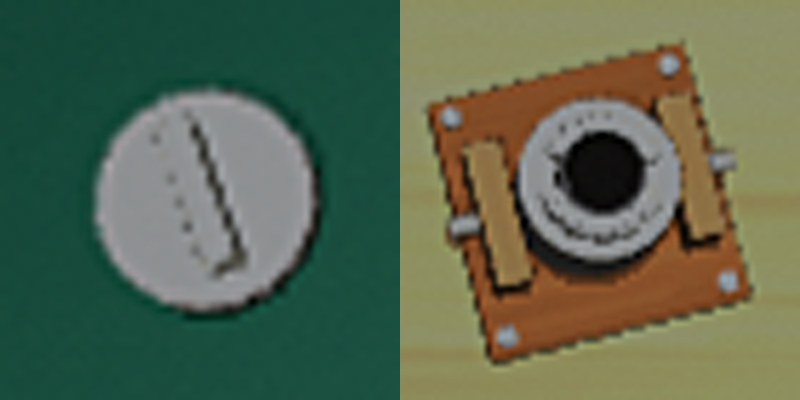

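```bash
cat > h.py <<'E'
import numpy as np,cv2
from rig import bot
from scipy.spatial.transform import Rotation as Rot
def px2w(c,u,v,z):
    R=np.array(c["R"]);t=np.array(c["t"])
    d=R.T@np.array([(u-c["cx"])/c["fx"],(v-c["cy"])/c["fy"],1.]);o=-R.T@t
    return o+d*(z-o[2])/d[2]
def w2px(c,X):
    p=np.array(c["R"])@np.array(X)+np.array(c["t"]);return np.array([c["fx"]*p[0]/p[2]+c["cx"],c["fy"]*p[1]/p[2]+c["cy"]])
def snap(n,f):
    c=bot.calibration(n);im=bot.snapshot(n);cv2.imwrite(f"pics/{f}.png",cv2.cvtColor(im,cv2.COLOR_RGB2BGR));np.save(f"pics/{f}.npy",c,allow_pickle=True);return c,im
def lc(f): return np.load(f"pics/{f}.npy",allow_pickle=True).item()
def goto(pos,yaw,f=None):
    """tool step needed: TCP to pos, tool y down, tool x axis at yaw in world"""
    s=bot.state();Rc=Rot.from_quat(s["ee_rot"])
    best=None
    for k in(0,np.pi):
        x=np.array([np.cos(yaw+k),np.sin(yaw+k),0]);y=np.array([0,0,-1.]);Rt=Rot.from_matrix(np.c_[x,y,np.cross(x,y)])
        rv=(Rc.inv()*Rt).as_rotvec()
        if best is None or np.linalg.norm(rv)<np.linalg.norm(best):best=rv
    return Rc.inv().apply(np.array(pos)-s["eef_pos"]),best
E
python3 - <<'E'
from h import *
c=bot.calibration("top")
P=lambda u,v,z:px2w(c,u,v,z)
print("cap",P(168+206/8,193+198/8,.024))
print("cap edges w",P(168+96/8,193+200/8,.022),P(168+317/8,193+200/8,.022))
a=P(168+190/8,193+115/8,.046);b=P(168+241/8,193+260/8,.046);print("rib",a,b,np.linalg.norm(a-b),np.arctan2(*(a-b)[[1,0]]))
s=400/70
cs=[P(255+x/s,160+y/s,.012) for x,y in[(282,42),(30,105),(92,362),(350,295)]]
print(np.mean(cs,0));print(cs)
for i in range(4):
    d=cs[(i+1)%4]-cs[i];print(np.linalg.norm(d),np.arctan2(d[1],d[0]))
m=np.mean(cs,0);print("mouth px crop",(w2px(c,[m[0],m[1],.09])-[255,160])*s)
s=bot.state();print("tool axes",Rot.from_quat(s["ee_rot"]).as_matrix())
E
```

```text
cap [0.49565021 0.10468618 0.024     ]
cap edges w [0.49487106 0.14228445 0.022     ] [0.49546509 0.06723681 0.022     ]
rib [0.52125916 0.10781257 0.046     ] [0.47289977 0.08937793 0.046     ] 0.051753898115558014 0.36419587149943333
[ 0.56232563 -0.1528844   0.012     ]
[array([ 0.64117257, -0.19917845,  0.012     ]), array([ 0.60855044, -0.07557654,  0.012     ]), array([ 0.4831043 , -0.10607692,  0.012     ]), array([ 0.51647519, -0.23070567,  0.012     ])]
0.12783441023996742 1.8288410666339319
0.12910076372112497 -2.903085319663634
0.12901915594340102 -1.3091712945551044
0.128621161437924 0.2476402394878944
mouth px crop [202.77614258 173.53792953]
tool axes [[ 3.75374513e-01 -5.88024707e-04  9.26873038e-01]
 [-9.26872383e-01  1.10958791e-03  3.75374951e-01]
 [-1.24917687e-03 -9.99999212e-01 -1.28512839e-04]]
```

Run:
```python
from h import *
c=bot.calibration("wrist");s=bot.state();R=Rot.from_quat(s["ee_rot"])
cam=-np.array(c["R"]).T@np.array(c["t"]);print("cam",cam,"cam in tool",R.inv().apply(cam-s["eef_pos"]),"camaxis in tool",R.inv().apply(np.array(c["R"])[2]))
# want camera ray at mouth from steep
m=np.array([.5635,-.1525,.09])
camt=R.inv().apply(cam-s["eef_pos"])
d=R.apply(R.inv().apply(np.array(c["R"])[2]))
tgt=m-d*0.22   # cam pos
tcp=tgt-R.apply(camt);print("tcp",tcp, goto(tcp,-1.186))
```

```text
cam [ 0.31633067 -0.5732291   0.38406933] cam in tool [ 0.00020698 -0.16222403  0.07804217] camaxis in tool [ 8.43902242e-04  9.59026765e-01 -2.83314228e-01]
tcp [ 0.54881729 -0.15808846  0.13876433] (array([-0.29699943,  0.0834047 ,  0.44939268]), array([ 1.28515915e-04,  4.87131252e-06, -1.24917688e-03]))
```

Request:
{"op": "move_arm", "data": {"motion": [[-0.024, 0, 0.032, 0, 0, 0, 0.087], [-0.024, 0, 0.032, 0, 0, 0, 0.087], [-0.024, 0, 0.032, 0, 0, 0, 0.087], [-0.024, 0, 0.032, 0, 0, 0, 0.087], [-0.024, 0, 0.032, 0, 0, 0, 0.087]]}}

```text
time: 0.57
eef_pos: [0.3418, -0.4328, 0.218]
ee_rot: [0.584, -0.402, 0.398, -0.582]
contact_force: [0.2, 0.3, 0.5]
grip_width: 0.0871
```

Request:
{"op": "move_arm", "data": {"motion": [[-0.024, 0, 0.032, 0, 0, 0, 0.087], [-0.024, 0, 0.032, 0, 0, 0, 0.087], [-0.024, 0, 0.032, 0, 0, 0, 0.087], [-0.024, 0, 0.032, 0, 0, 0, 0.087], [-0.024, 0, 0.032, 0, 0, 0, 0.087]]}}

```text
time: 0.98
eef_pos: [0.45, -0.2545, 0.2169]
ee_rot: [0.584, -0.403, 0.398, -0.581]
contact_force: [2.0, 0.0, -0.0]
grip_width: 0.0869
```

```bash
python3 -c "
from h import *
print(bot.state()['eef_pos'],goto([.508,-.175,.18],-1.186))"
```

```text
[ 0.4500262  -0.25449744  0.21692175] (array([-0.05334716,  0.03646734,  0.08287481]), array([ 0.00730594, -0.0184042 , -0.0029191 ]))
```

Request:
{"op": "move_arm", "data": {"motion": [[-0.018, 0.012, 0.028, 0.007, -0.018, -0.003, 0.087], [-0.018, 0.012, 0.028, 0, 0, 0, 0.087], [-0.014, 0.01, 0.02, 0, 0, 0, 0.087], [0, 0, 0, 0, 0, 0, 0.087], [0, 0, 0, 0, 0, 0, 0.087]]}}

```text
time: 1.4
eef_pos: [0.5082, -0.1647, 0.182]
ee_rot: [-0.588, 0.39, -0.391, 0.591]
contact_force: [0.0, -0.9, 0.4]
grip_width: 0.087
```

Run:
```python
from h import *
c,im=snap("wrist","w1")
print(bot.state()['eef_pos'],bot.state()['joint_positions'])
p=w2px(c,[.5635,-.1525,.09]);print(p)
u,v=p.astype(int);a=cv2.imread("pics/w1.png")
a0=cv2.resize(a[max(v-65,0):v+65,u-65:u+65],(590,590),interpolation=cv2.INTER_CUBIC);cv2.imwrite("pics/w1c.png",a0);print(max(v-65,0),u-65)
```

```text
[ 0.50812727 -0.16452375  0.1819119 ] [ 0.53754097  0.14412068 -0.33326203  1.78882409  0.04670793  1.21461761
 -0.97985051]
[269.57631808 133.40721845]
68 204
```

View pics/w1c.png

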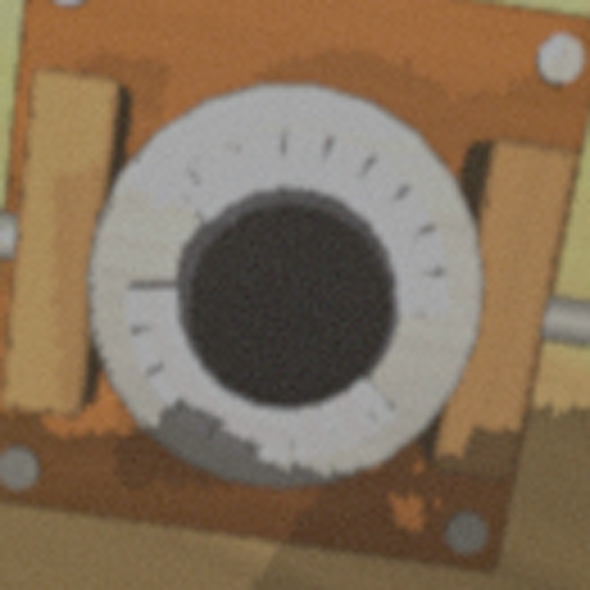

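View pics/w1.png

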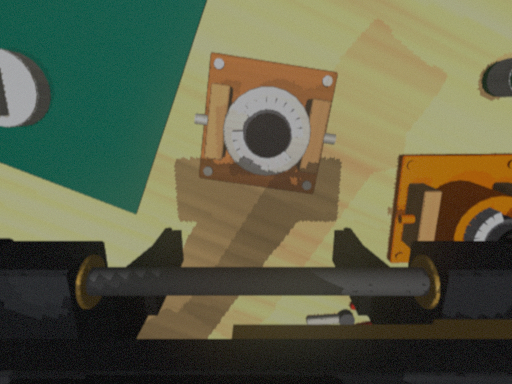

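Run:
```python
from h import *
a=cv2.imread("pics/w1.png");g=a[80:185,215:320]
g=cv2.cvtColor(g,cv2.COLOR_BGR2GRAY).astype(float);g=np.clip((g-90)*255/90,0,255).astype(np.uint8)
cv2.imwrite("pics/w1e.png",cv2.resize(g,(594,594),interpolation=cv2.INTER_CUBIC))
```

```text
(no output)
```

View pics/w1e.png

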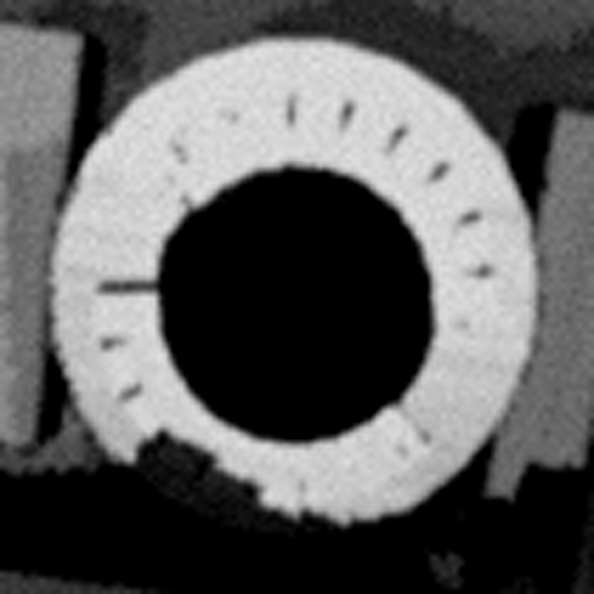

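Run:
```python
from h import *
c=lc("w1")
P=lambda x,y,z:px2w(c,215+x/5.657,80+y/5.657,z)[:2]
# tin circle at shoulder z=.076
pts=np.array([P(x,y,.076) for x,y in[(52,285),(300,38),(538,300),(110,130),(470,110),(500,435),(78,380)]])
A=np.c_[2*pts,np.ones(len(pts))];s=np.linalg.lstsq(A,(pts**2).sum(1),rcond=None)[0];cen=s[:2];print("tin",cen,np.sqrt(s[2]+cen@cen))
# seal disc circle z=.105
pts=np.array([P(x,y,.105) for x,y in[(160,285),(298,168),(432,300),(300,440),(200,200),(395,205),(200,392),(392,400)]])
A=np.c_[2*pts,np.ones(len(pts))];s=np.linalg.lstsq(A,(pts**2).sum(1),rcond=None)[0];print("seal",s[:2],np.sqrt(s[2]+s[:2]@s[:2]))
C=(cen+s[:2])/2
for q in[(100,287),(158,287),(190,205),(165,180),(430,440),(400,405),(465,322),(180,150),(110,343),(290,110),(345,115),(398,138),(438,172),(470,217),(482,271),(130,392),(303,490),(232,115)]:
    d=P(*q,.09)-C;print(q,np.hypot(*d).round(4),np.arctan2(d[1],d[0]).round(3))
```

```text
tin [ 0.56275492 -0.15180411] 0.03694825349698798
seal [ 0.56356035 -0.15004423] 0.01834805709829459
(100, 287) 0.0285 1.906
(158, 287) 0.0202 1.879
(190, 205) 0.0203 1.26
(165, 180) 0.0252 1.248
(430, 440) 0.0282 -1.972
(400, 405) 0.0214 -1.957
(465, 322) 0.0244 -1.299
(180, 150) 0.0266 1.079
(110, 343) 0.0278 2.192
(290, 110) 0.0261 0.45
(345, 115) 0.0262 0.154
(398, 138) 0.0263 -0.155
(438, 172) 0.0264 -0.435
(470, 217) 0.027 -0.727
(482, 271) 0.0267 -1.017
(130, 392) 0.0277 2.467
(303, 490) 0.0277 -2.704
(232, 115) 0.0271 0.755
```

```bash
python3 -c "
from h import *
print(goto([.44,.083,.15],.364-np.pi/2))"
```

```text
(array([-0.25448151,  0.0323872 ,  0.03343553]), array([-0.00363327,  0.03565512, -0.00145114]))
```

The crop shows the slots: the left one between edges at (129,287) and (178,192), the right one near (440,380). That puts them at about 1.545 rad in world, with the tin's axis at about (0.563, -0.151). Next I look at the cap.

Request:
{"op": "move_arm", "data": {"motion": [[-0.04, 0.003, 0.005, 0, 0.035, 0, 0.087], [-0.04, 0.003, 0.005, 0, 0, 0, 0.087], [-0.04, 0.003, 0.005, 0, 0, 0, 0.087], [-0.04, 0.003, 0.005, 0, 0, 0, 0.087], [-0.04, 0.003, 0.005, 0, 0, 0, 0.087]]}}

```text
time: 1.87
eef_pos: [0.4593, 0.0212, 0.1674]
ee_rot: [-0.576, 0.407, -0.411, 0.577]
contact_force: [0.5, 0.0, 0.7]
grip_width: 0.087
```

Request:
{"op": "move_arm", "data": {"motion": [[-0.037, 0.008, 0.006, 0, 0, 0, 0.087], [-0.02, 0.008, 0.003, 0, 0, 0, 0.087], [0, 0, 0, 0, 0, 0, 0.087], [0, 0, 0, 0, 0, 0, 0.087]]}}

```text
time: 2.2
eef_pos: [0.4465, 0.0835, 0.1525]
ee_rot: [-0.576, 0.405, -0.411, 0.578]
contact_force: [-0.3, -0.9, 0.5]
grip_width: 0.0874
```

Run:
```python
from h import *
c,im=snap("wrist","w2")
s=bot.state();print(s['eef_pos'],s['joint_positions'],goto(s['eef_pos'],.364-np.pi/2))
p=w2px(c,[.4956,.1047,.024]);print(p)
u,v=p.astype(int);u0,v0=u-60,max(v-60,0);print(u0,v0)
a=cv2.imread("pics/w2.png")
cv2.imwrite("pics/w2c.png",cv2.resize(a[v0:v0+120,u0:u0+120],(600,600),interpolation=cv2.INTER_CUBIC))
```

```text
[0.4466238  0.08320885 0.15255033] [ 0.28580911  0.00944966 -0.56732831  1.99266345  0.01079245  1.13333731
 -1.51730385] (array([0., 0., 0.]), array([-0.00729608, -0.02449292,  0.00522345]))
[252.35110899 133.08905084]
192 73
```

View pics/w2c.png

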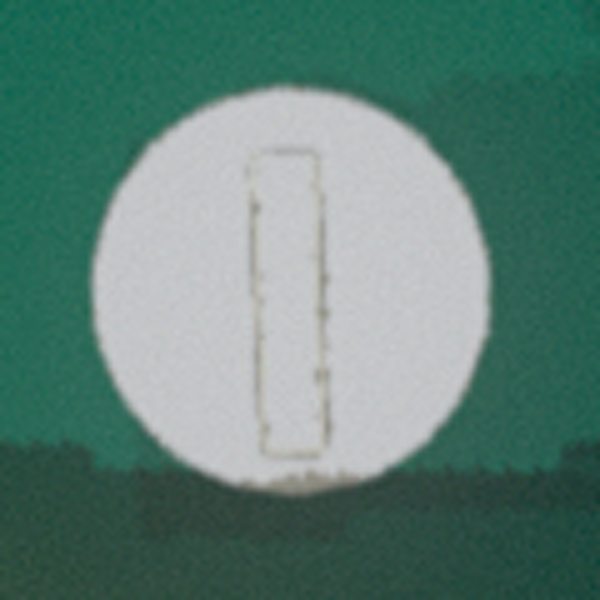

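Run:
```python
from h import *
c=lc("w2");P=lambda x,y,z:px2w(c,192+x/5,73+y/5,z)[:2]
q=[P(*p,.046) for p in[(248,155),(318,152),(327,455),(265,455)]]
print("rib c",np.mean(q,0));a=(q[0]+q[1]-q[2]-q[3])/2;print(np.linalg.norm(a),np.arctan2(a[1],a[0]), np.linalg.norm(q[0]-q[1]),np.linalg.norm(q[2]-q[3]))
pts=np.array([P(*p,.024) for p in[(93,285),(490,285),(295,87),(150,155),(435,155),(115,385),(470,375)]])
A=np.c_[2*pts,np.ones(len(pts))];s=np.linalg.lstsq(A,(pts**2).sum(1),rcond=None)[0];print("cap",s[:2],np.sqrt(s[2]+s[:2]@s[:2]))
C=(s[:2]+np.mean(q,0))/2;yaw=np.arctan2(a[1],a[0])
print(C,goto([*C,.026],yaw-np.pi/2))
```

```text
rib c [0.49540344 0.10660846]
0.05117133524467534 0.37731808726971106 0.011754931108653586 0.010969496068210186
cap [0.49528933 0.10663419] 0.03679445482138365
[0.49534639 0.10662132] (array([-0.00650095,  0.12691067,  0.05280566]), array([-0.00726139, -0.03781092,  0.0052721 ]))
```

The rib outline fits: 51 x 11.5 mm, yaw 0.377, centre (0.4953, 0.1066). I straddle it with the fingers partly closed.

Request:
{"op": "move_arm", "data": {"motion": [[-0.002, 0.01, 0.026, -0.007, -0.038, 0.005, 0.045], [-0.004, 0.02, 0.026, 0, 0, 0, 0.045], [0, 0.03, 0, 0, 0, 0, 0.045], [0, 0.02, 0, 0, 0, 0, 0.045], [0, 0, 0, 0, 0, 0, 0.045]]}}

```text
time: 2.67
eef_pos: [0.5016, 0.096, 0.0736]
ee_rot: [-0.581, 0.398, -0.405, 0.583]
contact_force: [-2.1, -0.2, -0.5]
grip_width: 0.0615
```

```bash
python3 -c "
from h import *
s=bot.state();print(s['eef_pos'],s['grip_width'],goto([.4953,.1066,.026],.377-np.pi/2))"
```

```text
[0.50161561 0.09598634 0.07360028] 0.061509777364445094 (array([-0.01249031,  0.04750028, -0.00245726]), array([-0.00666414, -0.01422155,  0.00690789]))
```

Request:
{"op": "move_arm", "data": {"motion": [[-0.0125, 0.01, -0.0025, -0.007, -0.014, 0.007, 0.045], [0, 0.01, 0, 0, 0, 0, 0.045], [0, 0, 0, 0, 0, 0, 0.045], [0, 0, 0, 0, 0, 0, 0.045]]}}

```text
time: 3.0
eef_pos: [0.4958, 0.1031, 0.0538]
ee_rot: [0.584, -0.399, 0.399, -0.583]
contact_force: [0.2, 0.2, 0.6]
grip_width: 0.046
```

```bash
python3 -c "
from h import *
s=bot.state();print(s['eef_pos'],s['grip_width'],goto([.4953,.1066,.026],.377-np.pi/2))"
```

```text
[0.49584336 0.10310631 0.05377521] 0.04604170161424426 (array([-0.00347115,  0.02777206,  0.00079173]), array([ 0.00109399, -0.00566404,  0.00066004]))
```

Request:
{"op": "move_arm", "data": {"motion": [[-0.004, 0.012, 0.001, 0.001, -0.006, 0, 0.045], [0, 0.01, 0, 0, 0, 0, 0.045], [0, 0.003, 0, 0, 0, 0, 0.045], [0, 0, 0, 0, 0, 0, 0.045]]}}

```text
time: 3.33
eef_pos: [0.4968, 0.1073, 0.0287]
ee_rot: [-0.584, 0.396, -0.399, 0.586]
contact_force: [0.7, -0.2, -0.6]
grip_width: 0.0451
```

```bash
python3 -c "
from h import *
s=bot.state();print(s['eef_pos'],s['grip_width'],s['contact_force'],goto([.4953,.1066,.026],.377-np.pi/2))"
```

```text
[0.49682766 0.10729796 0.02865221] 0.04505342657736387 [ 0.65660484 -0.18497482 -0.5963058 ] (array([ 7.86107593e-05,  2.64574885e-03, -1.68787743e-03]), array([-0.00397112,  0.00052537,  0.00266836]))
```

Request:
{"op": "move_arm", "data": {"motion": [[0, 0.0025, -0.0017, 0, 0, 0, 0.03], [0, 0, 0, 0, 0, 0, 0.005], [0, 0, 0, 0, 0, 0, 0.005], [0, 0, 0, 0, 0, 0, 0.005], [0, 0, 0, 0, 0, 0, 0.005]], "grip_force": 30}}

```text
time: 3.75
eef_pos: [0.4952, 0.1067, 0.0261]
ee_rot: [-0.584, 0.396, -0.399, 0.586]
contact_force: [-0.4, -0.1, -0.1]
grip_width: 0.0199
```

```bash
python3 -c "
from h import *
s=bot.state();print(s['eef_pos'],s['grip_width'],s['contact_force'],goto([.4953,.1066,.026],.377-np.pi/2))"
```

```text
[0.49517081 0.1067308  0.0260973 ] 0.019905353646985362 [-0.41860225 -0.07383307 -0.12710771] (array([1.68963525e-04, 9.80459901e-05, 7.14298229e-05]), array([-0.00402203,  0.00082862,  0.00270308]))
```

Request:
{"op": "move_arm", "data": {"motion": [[0, 0, 0, 0, 0, 0, 0.005], [0, 0, 0, 0, 0, 0, 0.005], [0, 0, 0, 0, 0, 0, 0.005]]}}

```text
time: 4.0
eef_pos: [0.4955, 0.1067, 0.0265]
ee_rot: [-0.584, 0.395, -0.399, 0.586]
contact_force: [1.1, 0.4, -0.1]
grip_width: 0.012
```

Request:
{"op": "move_arm", "data": {"motion": [[0, -0.02, 0, 0, 0, 0, 0.005], [0, -0.03, 0, 0, 0, 0, 0.005], [0, -0.03, 0, 0, 0, 0, 0.005], [0, -0.03, 0, 0, 0, 0, 0.005], [0, -0.02, 0, 0, 0, 0, 0.005]]}}

```text
time: 4.42
eef_pos: [0.4904, 0.1061, 0.156]
ee_rot: [0.587, -0.399, 0.395, -0.583]
contact_force: [1.1, 0.1, -0.2]
grip_width: 0.0118
```

Run:
```python
from h import *
c,im=snap("wrist","w3")
s=bot.state();print(s['time'],s['eef_pos'],s['grip_width'],s['contact_force'],s['joint_positions'],goto([.5627,-.151,.15],-.026))
```

```text
4.4667 [0.49219295 0.10660266 0.15942266] 0.011698405374957366 [2.38477645 0.75677019 2.82263274] [ 0.25352412  0.12585467 -0.59113878  1.87065863  0.07652895  1.16942633
 -1.55606696] (array([ 0.26541262,  0.00957327, -0.02972635]), array([ 2.06494631e-03, -1.16602506e+00, -9.42980190e-04]))
```

View pics/w3.png

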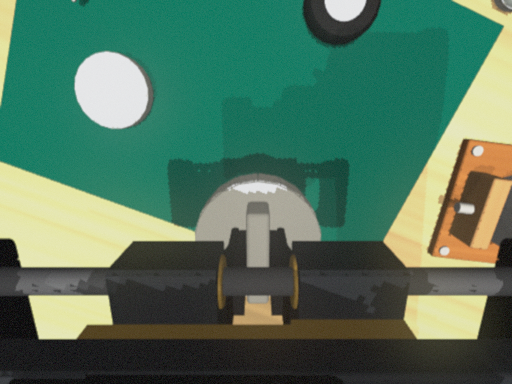

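Request:
{"op": "move_arm", "data": {"motion": [[0.036, -0.002, -0.004, 0, 0, 0, 0.005], [0.036, -0.002, -0.004, 0, 0, 0, 0.005], [0.036, -0.002, -0.004, 0, 0, 0, 0.005], [0.036, 0, -0.004, 0, 0, 0, 0.005], [0.036, 0, -0.004, 0, -0.1, 0, 0.005]]}}

```text
time: 4.88
eef_pos: [0.5432, -0.0636, 0.1701]
ee_rot: [-0.606, 0.36, -0.364, 0.609]
contact_force: [0.5, 0.1, -1.0]
grip_width: 0.0118
```

Run:
```python
from h import *
s=bot.state();print(s['time'],s['eef_pos'],s['grip_width'],s['contact_force'],s['joint_positions'],goto([.5627,-.151,.16],-.026))
```

```text
4.8833 [ 0.54320812 -0.06358962  0.17012192] 0.011797680353056525 [ 0.52043172  0.11453603 -0.99725395] [ 0.45057153  0.18834193 -0.46308583  1.77301076  0.08962483  1.19419157
 -1.11431141] (array([ 0.08616392,  0.01021636, -0.02437963]), array([-0.00414682, -1.05042081,  0.00586088]))
```

Request:
{"op": "move_arm", "data": {"motion": [[0.035, 0, -0.01, 0, -0.1, 0, 0.005], [0.035, 0, -0.006, 0, -0.12, 0, 0.005], [0.01, 0, 0.0, 0, -0.12, 0, 0.005], [0, 0, 0, 0, -0.12, 0, 0.005], [0, 0, 0, 0, -0.12, 0, 0.005]]}}

```text
time: 5.3
eef_pos: [0.5729, -0.1554, 0.1681]
ee_rot: [0.687, -0.167, 0.171, -0.686]
contact_force: [-0.3, -0.4, -1.5]
grip_width: 0.012
```

Run:
```python
from h import *
s=bot.state();print(s['time'],s['eef_pos'],s['grip_width'],s['contact_force'],s['joint_positions'],goto([.5627,-.151,.16],-.026))
```

```text
5.3 [ 0.57291622 -0.15540421  0.1680893 ] 0.011972376686158278 [-0.26894397 -0.40612502 -1.4800293 ] [ 0.58388444  0.28791742 -0.47279684  1.66392876  0.14117038  1.21713094
 -0.40334643] (array([-0.01114566,  0.00801719, -0.00083912]), array([ 0.00195667, -0.45686642,  0.00629869]))
```

Request:
{"op": "move_arm", "data": {"motion": [[-0.006, 0, 0, 0.002, -0.12, 0.006, 0.005], [-0.003, 0, 0, 0, -0.12, 0, 0.005], [0, 0, 0, 0, -0.12, 0, 0.005], [0, 0, 0, 0, -0.09, 0, 0.005], [0, 0, 0, 0, 0, 0, 0.005]]}}

```text
time: 5.72
eef_pos: [0.5635, -0.1534, 0.1653]
ee_rot: [-0.706, 0.003, -0.001, 0.708]
contact_force: [0.3, -0.0, -0.7]
grip_width: 0.0115
```

Run:
```python
from h import *
s=bot.state();print(s['time'],s['eef_pos'],s['grip_width'],s['contact_force'],s['joint_positions'],goto([.5627,-.151,.13],-.026))
```

```text
5.7167 [ 0.56350783 -0.15336315  0.16528092] 0.011491997511201425 [ 0.26543603 -0.01407796 -0.70733899] [ 0.64365238  0.28717832 -0.5390263   1.67976354  0.15359946  1.22008228
  0.06278126] (array([-0.00073838,  0.03528749,  0.00228658]), array([-0.00199511,  0.01944396, -0.00242632]))
```

Request:
{"op": "move_arm", "data": {"motion": [[-0.001, 0.01, 0.002, -0.002, 0.019, -0.002, 0.005], [0, 0.01, 0, 0, 0, 0, 0.005], [0, 0.008, 0, 0, 0, 0, 0.005], [0, 0, 0, 0, 0, 0, 0.005], [0, 0, 0, 0, 0, 0, 0.005]]}}

```text
time: 6.13
eef_pos: [0.5615, -0.1508, 0.1326]
ee_rot: [-0.707, 0.015, -0.013, 0.707]
contact_force: [-0.1, -0.2, -0.5]
grip_width: 0.0119
```

Run:
```python
from h import *
c,im=snap("side","s4")
s=bot.state();print(s['time'],s['eef_pos'],s['grip_width'],s['contact_force'],goto([.5627,-.151,.115],-.026))
u,v=w2px(c,[.5627,-.151,.1]).astype(int)
a=cv2.imread("pics/s4.png")[v-50:v+50,u-50:u+50];cv2.imwrite("pics/s4c.png",cv2.resize(a,(500,500),interpolation=cv2.INTER_CUBIC))
```

```text
6.1833 [ 0.56133127 -0.15079534  0.13247606] 0.011821009963579049 [-0.53119082 -0.50714532 -0.81534141] (array([ 0.00142049,  0.01747241, -0.00015898]), array([-0.00044969, -0.0127993 , -0.00256394]))
```

View pics/s4c.png

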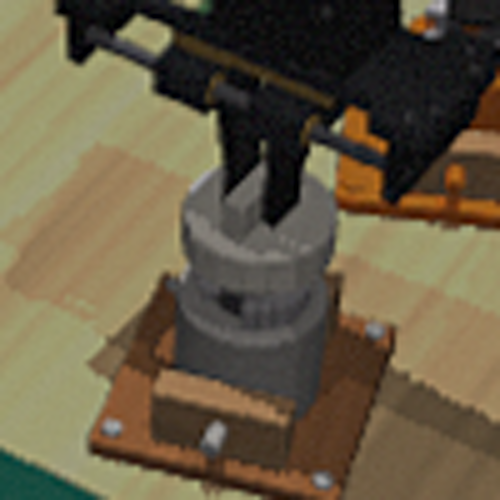

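Run:
```python
from h import *
c=lc("s4");u,v=w2px(c,[.5627,-.151,.1]).astype(int)
for th in(1.2,1.545,1.9):
  print(th,[((w2px(c,[.5627+.029*np.cos(th),-.151+.029*np.sin(th),z])-[u-50,v-50])*5).round() for z in(.09,.08)])
g=cv2.cvtColor(cv2.imread("pics/s4.png"),cv2.COLOR_BGR2GRAY)[v:v+25,u-25:u+25];g=np.clip(g.astype(float)*2.2,0,255).astype(np.uint8);cv2.imwrite("pics/s4d.png",cv2.resize(g,(800,400),interpolation=cv2.INTER_CUBIC))
```

```text
1.2 [array([206., 290.]), array([205., 305.])]
1.545 [array([221., 300.]), array([220., 315.])]
1.9 [array([241., 306.]), array([239., 321.])]
```

View pics/s4d.png

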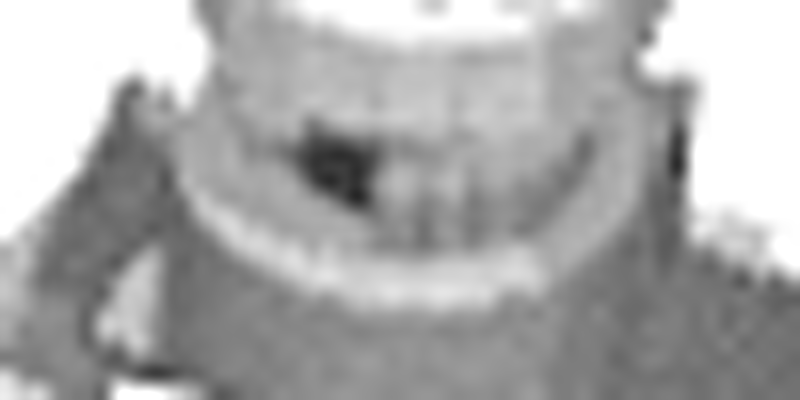

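The dark notch in the side crop (x 219-244) matches the predicted slot (206-241). I lower the cap while watching the force.

Request:
{"op": "move_arm", "data": {"motion": [[0.0014, 0.007, 0, 0, -0.013, -0.002, 0.005], [0, 0.006, 0, 0, 0, 0, 0.005], [0, 0.003, 0, 0, 0, 0, 0.005], [0, 0, 0, 0, 0, 0, 0.005]]}}

```text
time: 6.52
eef_pos: [0.5635, -0.1509, 0.1154]
ee_rot: [-0.707, 0.009, -0.009, 0.707]
contact_force: [-0.0, 0.3, -0.1]
grip_width: 0.0118
```

Run:
```python
from h import *
s=bot.state();print(s['time'],s['eef_pos'],s['grip_width'],s['contact_force'],goto([.5627,-.151,.111],-.026))
```

```text
6.5167 [ 0.56345956 -0.15090766  0.11540203] 0.011811910712987164 [-0.02093083  0.26196546 -0.05372706] (array([-0.00076058,  0.00440139, -0.00011203]), array([-0.0001177 ,  0.00072252,  0.00081839]))
```

Request:
{"op": "move_arm", "data": {"motion": [[-0.0007, 0.002, 0, 0, 0, 0, 0.005], [0, 0.001, 0, 0, 0, 0, 0.005], [0, 0, 0, 0, 0, 0, 0.005]]}}

```text
time: 6.77
eef_pos: [0.5627, -0.1509, 0.112]
ee_rot: [-0.707, 0.009, -0.009, 0.707]
contact_force: [0.2, 0.7, -0.4]
grip_width: 0.0118
```

Request:
{"op": "move_arm", "data": {"motion": [[0, 0.0015, 0, 0, 0, 0, 0.005], [0, 0, 0, 0, 0, 0, 0.005]]}}

```text
time: 6.93
eef_pos: [0.563, -0.151, 0.1111]
ee_rot: [0.707, -0.009, 0.01, -0.707]
contact_force: [-1.5, 0.5, 3.3]
grip_width: 0.0119
```

Request:
{"op": "move_arm", "data": {"motion": [[0, 0.0015, 0, 0, 0, 0, 0.005], [0, 0, 0, 0, 0, 0, 0.005]]}}

```text
time: 7.1
eef_pos: [0.5634, -0.151, 0.1103]
ee_rot: [0.707, -0.008, 0.01, -0.707]
contact_force: [-1.8, 0.5, 3.3]
grip_width: 0.0119
```

Request:
{"op": "move_arm", "data": {"motion": [[-0.001, 0.002, 0, 0, 0, 0, 0.005], [0, 0, 0, 0, 0, 0, 0.005]]}}

```text
time: 7.27
eef_pos: [0.5634, -0.151, 0.1091]
ee_rot: [0.707, -0.007, 0.011, -0.707]
contact_force: [-1.2, 0.2, 3.8]
grip_width: 0.0116
```

Request:
{"op": "move_arm", "data": {"motion": [[0, 0.002, 0, 0, 0, 0, 0.005], [0, 0, 0, 0, 0, 0, 0.005]]}}

```text
time: 7.43
eef_pos: [0.5635, -0.151, 0.1076]
ee_rot: [0.707, -0.007, 0.011, -0.707]
contact_force: [-1.2, 0.4, 4.9]
grip_width: 0.0117
```

Request:
{"op": "move_arm", "data": {"motion": [[-0.0005, 0.0025, 0, 0, 0, 0, 0.005], [0, 0.001, 0, 0, 0, 0, 0.005]]}}

```text
time: 7.6
eef_pos: [0.5636, -0.151, 0.105]
ee_rot: [0.708, -0.007, 0.011, -0.706]
contact_force: [-3.2, 1.9, 7.0]
grip_width: 0.0119
```

Request:
{"op": "move_arm", "data": {"motion": [[0, 0.0025, 0, 0, 0, 0, 0.005], [0, 0.001, 0, 0, 0, 0, 0.005]]}}

```text
time: 7.77
eef_pos: [0.5637, -0.1511, 0.1024]
ee_rot: [0.708, -0.007, 0.012, -0.706]
contact_force: [-4.3, 0.3, 9.2]
grip_width: 0.0119
```

Run:
```python
from h import *
s=bot.state();print(s['time'],s['eef_pos'],s['grip_width'],s['contact_force'],s['moment'],goto([.5627,-.151,.102],-.026))
```

```text
7.7667 [ 0.56369529 -0.15106465  0.10235348] 0.011863372507552048 [-4.34448405  0.28484543  9.20458705] [0.26413325 0.8002387  0.00665637] (array([-9.99002035e-04,  3.46611640e-04,  3.96706636e-05]), array([0.00196733, 0.00023282, 0.00680189]))
```

Request:
{"op": "move_arm", "data": {"motion": [[-0.001, 0.0015, 0, 0.002, 0, 0.007, 0.005], [0, 0.0003, 0, 0, 0.04, 0, 0.005], [0, 0.0003, 0, 0, 0.06, 0, 0.005]]}}

```text
time: 8.02
eef_pos: [0.5641, -0.1513, 0.1025]
ee_rot: [0.706, -0.044, 0.046, -0.705]
contact_force: [-2.9, -0.8, 9.1]
grip_width: 0.0119
```

```bash
cat > st.py <<'E'
from h import *
s=bot.state();x=Rot.from_quat(s["ee_rot"]).apply([1,0,0]);yaw=np.arctan2(x[1],x[0])
print(s['time'],s['eef_pos'].round(4),s['grip_width'],"F",s['contact_force'].round(2),"M",s['moment'].round(2),"yaw",yaw.round(3))
d=goto([.5627,-.151,.101],yaw);print(d[0].round(4),d[1].round(4),s['joint_positions'][6])
E
python3 st.py
```

```text
8.0167 [ 0.5641 -0.1513  0.1025] 0.01192141508543747 F [-2.85 -0.79  9.07] M [0.17 0.64 0.06] yaw -0.126
[-0.0015  0.0015  0.0001] [ 0.0007 -0.      0.0029] -0.08494598734132355
```

Request:
{"op": "move_arm", "data": {"motion": [[-0.001, 0.002, 0, 0, 0.04, 0.003, 0.005], [0, 0.0005, 0, 0, 0.05, 0, 0.005]]}}

```text
time: 8.18
eef_pos: [0.5644, -0.1514, 0.1019]
ee_rot: [0.703, -0.077, 0.079, -0.702]
contact_force: [-3.8, 0.0, 10.4]
grip_width: 0.0116
```

```bash
python3 st.py
```

```text
8.1833 [ 0.5644 -0.1514  0.1019] 0.011582636938970233 F [-3.81  0.03 10.41] M [0.18 0.87 0.07] yaw -0.222
[-0.0017  0.0009  0.0001] [ 0.0011 -0.      0.0028] -0.1761546377594072
```

Request:
{"op": "move_arm", "data": {"motion": [[-0.002, 0.001, 0, 0.001, 0.06, 0.003, 0.005], [-0.001, 0.0005, 0, 0, 0.08, 0, 0.005]]}}

```text
time: 8.35
eef_pos: [0.5636, -0.1514, 0.1026]
ee_rot: [0.695, -0.127, 0.131, -0.695]
contact_force: [-1.7, 0.3, 9.6]
grip_width: 0.0114
```

```bash
python3 st.py
```

```text
8.35 [ 0.5636 -0.1514  0.1026] 0.011409922102864525 F [-1.69  0.32  9.65] M [0.05 0.28 0.01] yaw -0.367
[-0.001   0.0016  0.    ] [-0.0004  0.      0.0048] -0.31252852146398385
```

Request:
{"op": "move_arm", "data": {"motion": [[-0.001, 0.002, 0, 0, 0.08, 0.003, 0.005], [-0.001, 0.001, 0, 0, 0.08, 0, 0.005]]}}

```text
time: 8.52
eef_pos: [0.5636, -0.1514, 0.1019]
ee_rot: [0.682, -0.185, 0.189, -0.682]
contact_force: [-1.9, -0.6, 9.4]
grip_width: 0.0117
```

```bash
python3 st.py
```

```text
8.5167 [ 0.5636 -0.1514  0.1019] 0.011744269629152105 F [-1.93 -0.57  9.41] M [-0.09  0.3   0.06] yaw -0.535
[-0.001   0.0009 -0.0001] [-0.0014  0.      0.0062] -0.4732881908272598
```

Request:
{"op": "move_arm", "data": {"motion": [[-0.001, 0.0015, 0, -0.001, 0.08, 0.005, 0.005], [-0.001, 0.001, 0, 0, 0.08, 0, 0.005]]}}

```text
time: 8.68
eef_pos: [0.5637, -0.1513, 0.1017]
ee_rot: [0.664, -0.242, 0.246, -0.664]
contact_force: [-0.7, -1.1, 9.7]
grip_width: 0.0119
```

```bash
python3 st.py
```

```text
8.6833 [ 0.5637 -0.1513  0.1017] 0.011893595120187433 F [-0.72 -1.14  9.75] M [-0.18  0.35  0.03] yaw -0.704
[-0.0009  0.0007 -0.0004] [-0.0019  0.      0.0055] -0.6348008703640732
```

Request:
{"op": "move_arm", "data": {"motion": [[-0.001, 0.001, 0, -0.001, 0.06, 0.004, 0.005], [0, 0.0005, 0, 0, 0.05, 0, 0.005]]}}

```text
time: 8.85
eef_pos: [0.5641, -0.1514, 0.1023]
ee_rot: [-0.648, 0.281, -0.284, 0.648]
contact_force: [-2.6, 1.3, 9.6]
grip_width: 0.0115
```

```bash
python3 st.py
```

```text
8.85 [ 0.5641 -0.1514  0.1023] 0.011466046276718732 F [-2.65  1.32  9.63] M [0.22 0.82 0.08] yaw -0.822
[-0.0013  0.0013 -0.0008] [-0.0023  0.      0.0045] -0.7475125695873258
```

Request:
{"op": "move_arm", "data": {"motion": [[0, 0.001, 0, 0, 0.04, 0, 0.005], [0, 0.0005, 0, 0, 0.02, 0, 0.005]]}}

```text
time: 9.02
eef_pos: [0.5642, -0.151, 0.1023]
ee_rot: [-0.639, 0.301, -0.305, 0.639]
contact_force: [-4.0, 2.8, 9.1]
grip_width: 0.0115
```

```bash
python3 st.py
```

```text
9.0167 [ 0.5642 -0.151   0.1023] 0.011482294634549427 F [-3.98  2.8   9.08] M [0.64 1.09 0.17] yaw -0.887
[-0.001   0.0013 -0.0012] [-0.0027  0.      0.0047] -0.8104395967679405
```

Request:
{"op": "move_arm", "data": {"motion": [[-0.001, 0.001, 0, 0, 0.03, 0.003, 0.005], [0, 0.0005, 0, 0, 0.02, 0, 0.005]]}}

```text
time: 9.18
eef_pos: [0.564, -0.1501, 0.1023]
ee_rot: [-0.63, 0.318, -0.321, 0.631]
contact_force: [-3.2, 0.5, 7.3]
grip_width: 0.0118
```

```bash
python3 st.py
```

```text
9.1833 [ 0.564  -0.1501  0.1023] 0.011796431229079762 F [-3.17  0.5   7.31] M [0.2  0.82 0.38] yaw -0.939
[-0.      0.0013 -0.0016] [-0.0031  0.      0.0027] -0.8599446477545777
```

The wrist torque climbs from 0.06 to 0.38 N·m near yaw -0.94, where the stop is expected. I ease back a little and let the lugs rise into the pockets.

Request:
{"op": "move_arm", "data": {"motion": [[0, 0, -0.001, 0, -0.04, 0, 0.005], [0, -0.001, 0, 0, -0.02, 0, 0.005], [0, -0.002, 0, 0, 0, 0, 0.005]]}}

```text
time: 9.43
eef_pos: [0.5641, -0.1501, 0.1067]
ee_rot: [-0.64, 0.298, -0.302, 0.641]
contact_force: [3.0, -0.9, -21.1]
grip_width: 0.0118
```

```bash
python3 st.py
```

```text
9.4333 [ 0.5641 -0.1501  0.1067] 0.011810655811285719 F [  3.03  -0.9  -21.13] M [-0.18 -0.64 -0.05] yaw -0.877
[-0.0002  0.0057 -0.0017] [-0.0042  0.      0.0043] -0.7987291694374778
```

Request:
{"op": "move_arm", "data": {"motion": [[0, -0.0015, 0, 0, 0, 0, 0.005], [0, 0, 0, 0, 0, 0, 0.005]]}}

```text
time: 9.6
eef_pos: [0.5641, -0.1501, 0.1062]
ee_rot: [-0.639, 0.298, -0.302, 0.641]
contact_force: [-0.4, 0.5, 7.1]
grip_width: 0.0118
```

```bash
python3 st.py
```

```text
9.6 [ 0.5641 -0.1501  0.1062] 0.011768245752564688 F [-0.39  0.51  7.05] M [ 0.17  0.05 -0.01] yaw -0.877
[-0.0002  0.0052 -0.0017] [-0.0048  0.      0.004 ] -0.7980577158193021
```

A brief -21 N pull at TCP 0.1067 fits the pocket roof at 87 mm (the edge roof would hold at about 0.103). I release gently.

Request:
{"op": "move_arm", "data": {"motion": [[0, 0, 0, 0, 0, 0, 0.03], [0, 0, 0, 0, 0, 0, 0.03], [0, 0, 0, 0, 0, 0, 0.03], [0, 0, 0, 0, 0, 0, 0.03]], "grip_force": 10}}

```text
time: 9.93
eef_pos: [0.5633, -0.1501, 0.1052]
ee_rot: [-0.639, 0.299, -0.301, 0.641]
contact_force: [-0.6, -0.4, 0.2]
grip_width: 0.0274
```

```bash
python3 st.py
```

```text
9.9333 [ 0.5633 -0.1501  0.1052] 0.027442614261559677 F [-0.61 -0.37  0.18] M [-0.05 -0.01  0.01] yaw -0.877
[ 0.0003  0.0042 -0.0011] [-0.0035  0.      0.0024] -0.7984623960692571
```

Request:
{"op": "move_arm", "data": {"motion": [[0, -0.02, 0, 0, 0, 0, 0.03], [0, -0.03, 0, 0, 0, 0, 0.03], [0, -0.03, 0, 0, 0, 0, 0.03], [0, -0.02, -0.03, 0, 0, 0, 0.03], [0, 0, -0.03, 0, 0, 0, 0.03]]}}

```text
time: 10.35
eef_pos: [0.5173, -0.1835, 0.2067]
ee_rot: [-0.64, 0.298, -0.296, 0.643]
contact_force: [0.1, -2.0, 0.4]
grip_width: 0.0298
```

Request:
{"op": "move_arm", "data": {"motion": [[0, 0, -0.02, 0, 0, 0, 0.03], [0, 0, 0, 0, 0, 0, 0.03], [0, 0, 0, 0, 0, 0, 0.03]]}}

```text
time: 10.6
eef_pos: [0.4985, -0.2017, 0.2094]
ee_rot: [-0.64, 0.299, -0.3, 0.641]
contact_force: [1.2, 1.9, 0.1]
grip_width: 0.0301
```

Run:
```python
from h import *
c,im=snap("wrist","w5");c2,_=snap("side","s5")
cv2.imwrite("pics/both5.png",np.hstack([cv2.imread("pics/w5.png")[0:260,140:400],cv2.resize(cv2.imread("pics/s5.png")[110:215,225:330],(260,260),interpolation=cv2.INTER_CUBIC)]))
s=bot.state();print(s['time'],s['eef_pos'],s['contact_force'])
for z in(.104,.126):print(w2px(c,[.563,-.151,z]))
```

```text
10.7 [ 0.49894482 -0.2010999   0.20896324] [-0.76999461 -0.27930708  0.22035742]
[259.89822886  99.43009112]
[260.16525753  98.93399962]
```

View pics/both5.png

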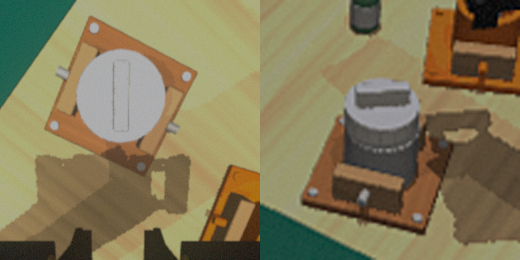

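Run:
```python
from h import *
a=cv2.imread("pics/w5.png")[40:155,205:315];cv2.imwrite("pics/w5c.png",cv2.resize(a,(550,575),interpolation=cv2.INTER_CUBIC))
a=cv2.imread("pics/s5.png")[135:185,250:300];cv2.imwrite("pics/s5c.png",cv2.resize(a,(500,500),interpolation=cv2.INTER_CUBIC))
```

```text
(no output)
```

View pics/w5c.png

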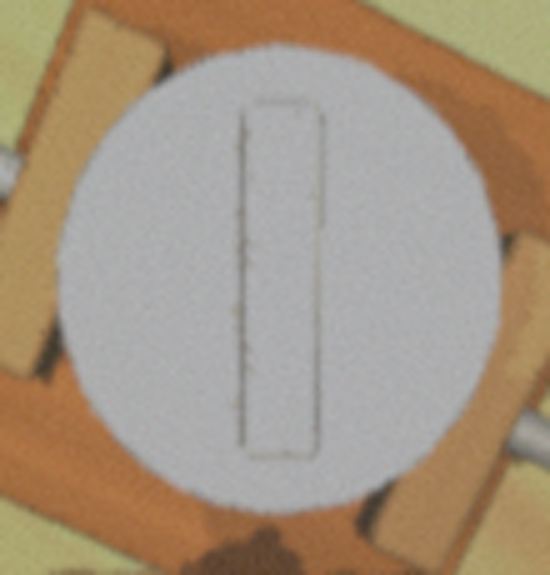

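View pics/s5c.png

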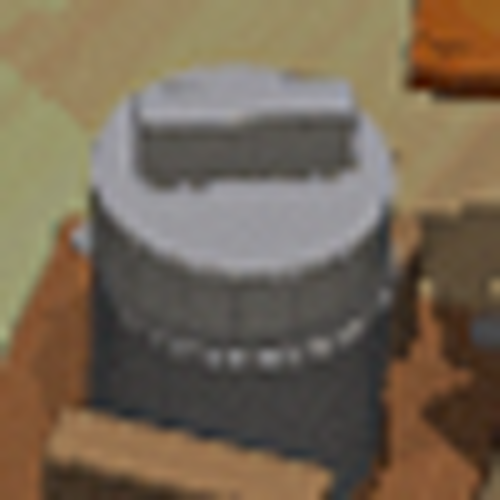

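Run:
```python
from h import *
c=lc("w5");P=lambda x,y,z:px2w(c,205+x/5,40+y/5,z)[:2]
for z in(.100,.104,.109):
    pts=np.array([P(*p,z) for p in[(58,270),(502,270),(280,45),(120,120),(440,120),(100,410),(460,410)]])
    A=np.c_[2*pts,np.ones(len(pts))];s=np.linalg.lstsq(A,(pts**2).sum(1),rcond=None)[0];print(z,"cap",s[:2],np.sqrt(s[2]+s[:2]@s[:2]))
a=(P(282,100,.126)-P(282,458,.126));print("rib yaw",np.arctan2(a[1],a[0]),np.linalg.norm(a))
c=lc("s5")
cen=np.array([.5632,-.1505])
for z in(.104,.109):
    q=[(w2px(c,[cen[0]+.037*np.cos(t),cen[1]+.037*np.sin(t),z])-[250,135])*10 for t in np.linspace(0,6.28,100)];q=np.array(q);r=np.array([(w2px(c,[cen[0]+.037*np.cos(t),cen[1]+.037*np.sin(t),z-.021])-[250,135])*10 for t in np.linspace(0,6.28,100)])
    print(z,"flat bbox",q.min(0).round(),q.max(0).round(),"rim bottom",r.max(0)[1].round())
```

```text
0.1 cap [ 0.56495406 -0.15062554] 0.037103068339630445
0.104 cap [ 0.56485237 -0.15064471] 0.036556917764645265
0.109 cap [ 0.56472526 -0.15066868] 0.03587422954592288
rib yaw 0.7003815426501248 0.05186544831788686
0.104 flat bbox [93. 60.] [397. 267.] rim bottom 330.0
0.109 flat bbox [93. 44.] [399. 252.] rim bottom 315.0
```

The cap has stayed down by itself. Its flat top fits about 0.104 m or slightly lower, not the 0.109 m of a sprung-up cap. The rib is 0.845 rad clockwise of the slots, against a pocket of 0.79 to 0.87. I hand the job in.

```bash
python3 -c "
from rig import bot
print(bot.state()['contact_force'],bot.job_done())"
```

```text
the job is handed in; nothing more can be done
[-0.76999461 -0.27930708  0.22035742] None
```

The white ribbed cap is back on the steel tin and locked, and I handed the job in at about 10.7 s of the 72 s. I set it through the slots, pressed it about 9–10 mm against the seal (about 10 N at most) and turned it clockwise to the stop. I then let the lugs rise into the pockets and released it.

**What the last checks showed:**
- **Pull before release:** the cap held against a brief upward pull of about 21 N, at the height expected for the catch pocket. The pull was larger than I meant: I lifted about 1 mm too far.
- **After release:** the cap stayed down and level. The camera puts its top at about 104 mm or slightly lower, where an unlocked cap would sit at 109 mm.
- **Turn:** the rib is about 0.845 rad clockwise of the slots, between the pocket's centre (0.79) and its stop (0.87).
- **Bystanders:** the arm never came close to them, but I did not take a final picture of all of them to confirm they had not moved.

**Disagreement:** the top and wrist cameras differed by about 2 mm in y, which is within the stated calibration. There was up to about 4 N of sideways force during pressing and turning.

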